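# Gather the hammer's fittings into the service tray

### The job

Gather the power hammer's four fittings into the wooden tray: lay the hexagonal nut flat in the square tin, the round collar flat in the round tin and the drive key (the bar with a raised head) flat in the narrow trough, right way up as they lie now, and stand the hex-head bolt on its head, shank up, in the pocket of the wooden block. Leave the look-alikes, the square nut and the plain headless dowel pin, standing where they are.

Things in the scene. Friction and masses are not known exactly. Their poses are not given: they have to be found in the camera images.
- hex_nut_mid (a point): The hexagonal nut, dark steel: six flats, 50 mm across flats (58 mm across corners), 30 mm tall, 30 mm bore, 0.18 to 0.35 kg, lying flat with its bore upright. Point at its centre, 15 mm above its underside; z up; x is square to one pair of flats, so it can be gripped 50 mm wide along x (the other flat pairs are 60 degrees away).
- collar_mid (a point): The round spacer collar, dark steel ring: 52 mm outside diameter, 28 mm bore, 30 mm tall, 0.18 to 0.35 kg, lying flat. Point at its centre, 15 mm above its underside; z up.
- drive_key_mid (a point): The drive key, a dark steel bar 76 mm long (x), 20 mm wide (y), 26 mm tall, lying flat, with a raised head 14 mm long and 10 mm higher at its +x end. 0.2 to 0.4 kg. Point at the centre of the bar without the head, 13 mm above its underside; x along the bar, z up. Grip it 20 mm wide along y.
- hex_bolt_mid (a point): The hex-head bolt, dark steel, standing on its head with the shank up: head 41 mm across flats (47 mm across corners) and 16 mm tall at the bottom, then a round shank 24 mm in diameter and 40 mm long; 56 mm tall in all, 0.2 to 0.4 kg. Point on its axis half-way up, 28 mm above its underside; z up along the shank. Grip it by the shank.
- square_nut_mid (a point): Look-alike to be left where it is: a square nut, dark steel, four sides, 48 mm wide, 30 mm tall, 30 mm bore, lying flat. Point at its centre, 15 mm above its underside.
- dowel_mid (a point): Look-alike to be left where it is: a plain dowel pin, dark steel cylinder without any head, 30 mm in diameter, 56 mm tall, standing upright. Point on its axis half-way up, 28 mm above its underside. All six steel pieces stand in a row in front of the tray, centres at least 105 mm apart; the small scraps among them are at most 7 mm tall.
- square_tin: The square tin, bright bare metal, open on top: 84 by 84 mm outside, 80 by 80 mm inside, 10 mm tall, floor 2 mm thick. Origin at the centre of its underside, z up, x and y along its sides. Fixed in a low wooden tray, one of four places in a row, 104 mm apart along y; their order changes. Tray base 5 mm thick, rim 14 mm above the bench.
- round_tin: The round tin, bright bare metal, open on top: 86 mm outside diameter, 82 mm inside, 10 mm tall, floor 2 mm thick. Origin at the centre of its underside, z up. It stands in the same row in the tray.
- trough: The narrow trough, bright bare metal, open on top: 98 mm long (x) by 50 mm wide (y) outside, 94 by 46 mm inside, 10 mm tall, floor 2 mm thick. Origin at the centre of its underside, x along its length, z up. It stands in the same row in the tray.
- wood_block: The pale wooden block, 86 by 86 mm and 10 mm tall, with a round pocket 70 mm in diameter and 8 mm deep in its middle (2 mm of wood below). Origin at the centre of its underside, z up. It stands in the same row in the tray.
Things that resemble listed ones, but are neither listed nor needed, are in the scene too. Leave any black or pink look-alike of the round_tin alone.

How it is judged:
At the end, for the whole second after the job is handed in: Hex nut in square tin, collar in round tin, key in trough, bolt in block pocket: each resting on its floor (height within 4 mm, centre within 20, 18, 16, 17 mm of the middle in x and y), upright within 0.12 rad, still. Square nut and dowel within 20 mm of their starts, upright, still (x of hex_nut_mid in the frame of square_tin between -0.02 and 0.02 m and y of hex_nut_mid in the frame of square_tin between -0.02 and 0.02 m and z of hex_nut_mid in the frame of square_tin between 0.013 and 0.021 m and angle between each of hex_nut_mid, collar_mid, drive_key_mid, hex_bolt_mid, square_nut_mid, dowel_mid's own z axis and vertical below 0.12 rad and linear speed of each of hex_nut, collar, drive_key, hex_bolt, square_nut, dowel below 0.02 m/s and x of collar_mid in the frame of round_tin between -0.018 and 0.018 m and y of collar_mid in the frame of round_tin between -0.018 and 0.018 m and z of collar_mid in the frame of round_tin between 0.013 and 0.021 m and x of drive_key_mid in the frame of trough between -0.016 and 0.016 m and y of drive_key_mid in the frame of trough between -0.016 and 0.016 m and z of drive_key_mid in the frame of trough between 0.011 and 0.019 m and x of hex_bolt_mid in the frame of wood_block between -0.017 and 0.017 m and y of hex_bolt_mid in the frame of wood_block between -0.017 and 0.017 m and z of hex_bolt_mid in the frame of wood_block between 0.026 and 0.034 m and distance of each of square_nut_mid, dowel_mid from where it was at the start of the episode below 0.02 m); the robot touches nothing.
It fails at once if the square nut was moved more than 20 mm or tipped (distance of square_nut_mid from where it was at the start of the episode above 0.02 m or angle between square_nut_mid's own z axis and vertical above 0.3 rad).
It fails at once if the plain dowel pin was moved more than 20 mm or tipped (distance of dowel_mid from where it was at the start of the episode above 0.02 m or angle between dowel_mid's own z axis and vertical above 0.3 rad).
It also fails if it takes over 99 s, if anything falls off the work surface, if the arm or the gripper's body presses on something with over 40 N, if the wrist force passes 120 N, or if a joint passes its speed limit or range.

### The arm

A 6-joint arm with a two-finger parallel gripper is mounted at the origin on the work surface. World frame = base frame: x ahead of the robot, y to its left, z up, the work surface at z = 0. Lengths are in m, angles in rad, forces in N, time in s.
With the tool pointing down it reaches from about 0.25 to 0.725 m from the base axis. Payload 4 kg.
Tool frame: the origin (TCP) lies at the very end of the fingers, on their centre line; the grasp point (between the pads) lies 19 mm behind it; x points along the fingers, y is the direction in which the jaws open and shut, and the axes are right-handed (so a half turn about x gives the same grasp; the last joint's range is limited). The gripper opens to 85 mm and grips with 20 to 120 N. Pads are 22 mm wide; open, the fingers measure 114 mm over their backs; the gripper's body (76 mm by 85 mm) begins 54 mm behind the grasp point. The pads swing forward as they close: fully open they stand 13 mm farther back than shut.
Start: joints at [-1.123, 0.241, 0.005, 1.335, 0, 1.571], TCP at [0.216, -0.451, 0.231] pointing down, gripper open.
Joint ranges: [-2.72, 2.72], [-1.05, 1.87], [-1.09, 1.28], [-1.99, 2.15], [-1.42, 1.44], [-3.14, 3.14]. Speed limits (rad/s): [2.79, 2.79, 3.14, 3.14, 3.14, 3.14].

### API

Orientations are given as a unit quaternion [w, x, y, z].
In Python, from workcell import * gives the robot as it stands.
- The arm moves only by the shell command python3 -m handwheel 'ROWS' [OPENING] [FORCE]. ROWS is JSON, a list of rows, each a list of 2 entries, a list of its own where there are three numbers: the shift along the tool's x, y, z in m, then the turn about the tool's x in degrees. A call has 1 to 10 rows; each row is the pose to reach, as a shift and turn from the pose measured when the call began, along the tool's axes at that moment; what a row does not reach only later rows make up. A row lasts 1/10 s, in which the tool goes at most 50 mm and 8.59 degrees, less where a joint would pass 70% of its speed; a pose out of reach is approached as far as the arm can. A call with a gripper value outside its range is refused whole. OPENING is the finger opening in m, from 0 to 0.0854, set as the call begins (- or left out, the last holds). The fingers move at their own pace and stop on an object; FORCE is the grip in N (left out, the last holds). Time passes only in rows, so rows that repeat a pose let the fingers close. It gives the time, the measured TCP pose, the force and the opening at its end, in the units of the state.
- read_state(): the state, without advancing time (a new reading comes with each control period).
- get_image(name): name is "scene" or "top"; returns a dict with "img" (400x640x3 uint8, red, green, blue), "K" (3x3 intrinsics, pixels), "dist" ([k1, k2, p1, p2, k3] as OpenCV has them; the pictures are not rectified), "pose" (4x4, takes a point from camera to world coordinates). Camera axes: x right, y down, z forward; pixel columns grow to the right and rows downward; lengths in m; the calibration is good to about 2 mm. A picture is of the moment at which its call begins. There is no depth.
- job_done(): hands the job in, once; it reports no verdict.
Trained networks look in a picture, given as the dict that the camera call returned (one of the last four; its "shot" number tells which), for a name from the list of things; names that differ only in an ending like _2 or _b are one class to them, and where a whole thing is asked for, a point or a joint stands for the part that bears it (a point fixed in the world has none). Each returns a list of dicts, best first, with "score" (0 to 1); they miss things now and then, are a little off and sometimes report something else, mostly with a low value. They report only what shows in the picture. A call takes as long as a camera call. They do not tell look-alikes from the thing itself.
- search_frame(picture, label): "rect" ([left, top, right, bottom] in pixels, round what is visible of it).
- cut_out(picture, label): "pixels" (400x640 bool, what is visible of it) and "rect" ([left, top, right, bottom] in pixels, round what is visible of it).
The state is a dict: "time": time; "qpos": joint angles; "qd": joint speeds; "tau": joint torques, N m; "tool_pos": TCP position; "orientation": TCP orientation; "contact_force": force on the tool from outside, world axes, zero at the start; "ft_torque": the same for the moment, N m; "gripper_width": finger opening in m.
Only numpy, scipy, OpenCV 4.12 (cv2) and the standard library are available. Lean on these libraries where they do the work, as an engineer would, in place of code of your own. Each camera call takes 0.05 s, during which the arm holds its last target.

## Working session

There is one attempt and no reset: what is moved stays moved. The work goes in short steps, Python scripts to look and compute and a shell command to move; the robot and the scene stay as the last step left them, time stands still between calls to the robot, and variables do not carry over. Pictures are saved under pics/ and viewed, and the job is handed in when it is done.

```bash
ls -a; mkdir -p pics
python3 - <<'E'
from workcell import *
import cv2
s=read_state();print({k:s[k] for k in s})
for n in("scene","top"):
    d=get_image(n);cv2.imwrite(f"pics/{n}0.png",d["img"][:,:,::-1]);print(n,d["K"],d["dist"],d["pose"])
E
```

```text
.
..
pics
{'time': 0.0, 'qpos': array([-1.12298858e+00,  2.41421908e-01,  3.74877955e-03,  1.33522172e+00,
       -4.18251290e-06,  1.57078761e+00]), 'qd': array([ 0.00121433,  0.00033153, -0.0013074 , -0.00045763,  0.00070122,
       -0.00110166]), 'tau': array([ 1.62005534e-03, -3.72316289e+01,  2.52408439e+01,  1.69765443e-02,
        1.24300936e-04, -7.15238855e-06]), 'tool_pos': array([ 0.21622161, -0.45013253,  0.23041788]), 'orientation': array([-0.15628421, -0.68928879, -0.1577304 ,  0.68962115]), 'contact_force': array([ 0.01187759, -0.25712735,  0.29066361]), 'ft_torque': array([ 0.00163549, -0.00935086,  0.03681874]), 'gripper_width': 0.08550307307430856}
scene [[401.07165125   0.         318.32439421]
 [  0.         401.07165125 197.28182847]
 [  0.           0.           1.        ]] [-0.09325898  0.          0.          0.          0.        ] [[-0.63323276  0.46643695 -0.61761869  1.1242044 ]
 [ 0.77381142  0.36584112 -0.51708429  0.47249865]
 [-0.0152369  -0.80535511 -0.59259682  0.64520193]
 [ 0.          0.          0.          1.        ]]
top [[378.61753766   0.         321.07079086]
 [  0.         378.61753766 200.81760325]
 [  0.           0.           1.        ]] [-0.02028685  0.          0.          0.          0.        ] [[ 0.00218083 -0.97999913  0.19898981  0.31040234]
 [-0.9999823  -0.00103548  0.0058597  -0.04608496]
 [-0.00553645 -0.19899907 -0.97998404  0.98112792]
 [ 0.          0.          0.          1.        ]]
```

View pics/scene0.png

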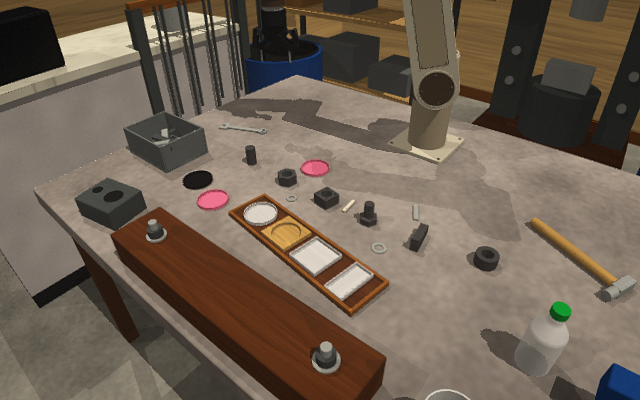

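View pics/top0.png

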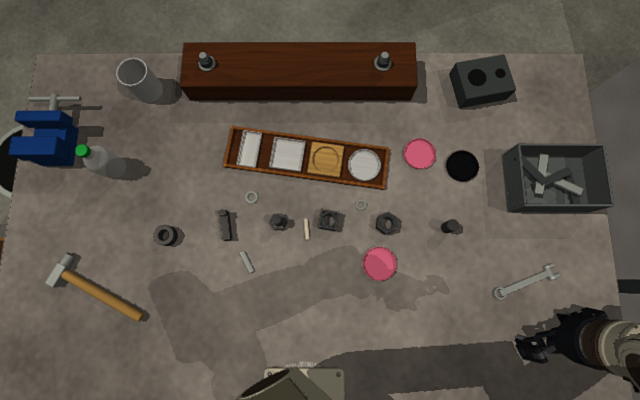

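The top view shows the row from left to right: ring (167,235), bar with head (225,225), headed bolt (280,222), nut (330,219), nut (388,223) and headless pin (452,227). The tray has the trough (250,148), square tin (289,153), block (326,158) and round tin (364,165). The pink (420,154; 380,263) and black (462,165) discs are decoys. The nuts need a close check, so I'll crop in.

```bash
cat > h.py <<'E'
from workcell import *
import cv2, numpy as np
def ray(d,uv):
    uv=np.array(uv,float).reshape(-1,1,2)
    n=cv2.undistortPoints(uv,d["K"],np.array(d["dist"])).reshape(-1,2)
    r=np.c_[n,np.ones(len(n))]@d["pose"][:3,:3].T
    return d["pose"][:3,3],r
def onz(d,uv,z):
    o,r=ray(d,uv); return o+r*((z-o[2])/r[:,2])[:,None]
def proj(d,P):
    T=np.linalg.inv(d["pose"]); rv=cv2.Rodrigues(T[:3,:3])[0]
    return cv2.projectPoints(np.array(P,float).reshape(-1,1,3),rv,T[:3,3],d["K"],np.array(d["dist"]))[0].reshape(-1,2)
E
python3 - <<'E'
from h import *
L=["hex_nut_mid","collar_mid","drive_key_mid","hex_bolt_mid","square_nut_mid","dowel_mid","square_tin","round_tin","trough","wood_block"]
import pickle
out={}
ds={n:get_image(n) for n in("top","scene")}
for n,d in ds.items():
    for l in L:
        r=cut_out(d,l); out[n,l]=r
        print(n,l,[(round(x["score"],2),[int(v) for v in x["rect"]],int(x["pixels"].sum())) for x in r[:4]])
pickle.dump((ds,out),open("det.pkl","wb"))
a=ds["top"]["img"][120:260,140:480]; b=ds["scene"]["img"][140:320,190:510]
cv2.imwrite("pics/ct.png",cv2.resize(a,None,fx=2.35,fy=2.35,interpolation=cv2.INTER_CUBIC)[:,:,::-1])
cv2.imwrite("pics/cs.png",cv2.resize(b,None,fx=2.5,fy=2.5,interpolation=cv2.INTER_CUBIC)[:,:,::-1])
E
```

```text
top hex_nut_mid [(0.86, [376, 214, 396, 234], 286), (0.57, [437, 218, 458, 233], 205)]
top collar_mid [(0.75, [155, 220, 177, 245], 357), (0.71, [235, 131, 262, 168], 696)]
top drive_key_mid [(0.74, [217, 208, 235, 240], 314)]
top hex_bolt_mid [(0.62, [267, 214, 287, 232], 202)]
top square_nut_mid [(0.58, [316, 209, 340, 232], 308)]
top dowel_mid [(0.63, [438, 218, 459, 234], 199)]
top square_tin [(0.69, [270, 135, 304, 171], 990)]
top round_tin [(0.91, [364, 245, 396, 279], 842), (0.89, [446, 152, 479, 178], 775), (0.87, [398, 137, 437, 168], 808), (0.66, [348, 150, 378, 179], 805)]
top trough [(0.66, [238, 132, 262, 169], 695), (0.6, [320, 212, 338, 229], 200)]
top wood_block [(0.62, [309, 141, 341, 177], 992), (0.31, [215, 209, 234, 243], 314)]
scene hex_nut_mid [(0.61, [280, 166, 297, 188], 302)]
scene collar_mid [(0.85, [470, 247, 500, 273], 555)]
scene drive_key_mid [(0.71, [409, 219, 429, 254], 309)]
scene hex_bolt_mid [(0.91, [358, 201, 378, 226], 326), (0.43, [245, 143, 254, 165], 170)]
scene square_nut_mid [(0.93, [314, 185, 340, 204], 393), (0.23, [261, 215, 312, 250], 1061)]
scene dowel_mid [(0.63, [243, 144, 256, 167], 186)]
scene square_tin [(0.57, [290, 238, 341, 276], 1212)]
scene round_tin [(0.97, [241, 203, 273, 225], 661), (0.93, [198, 192, 227, 209], 528), (0.93, [299, 159, 328, 175], 388), (0.77, [184, 170, 213, 188], 430)]
scene trough [(0.56, [323, 261, 374, 301], 960)]
scene wood_block [(0.65, [261, 215, 313, 251], 999)]
```

View pics/ct.png

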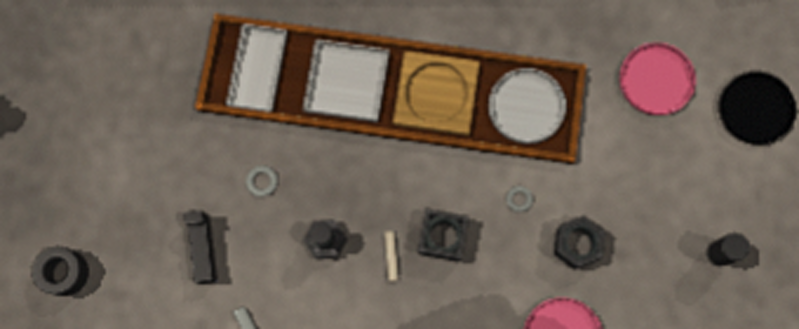

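View pics/cs.png

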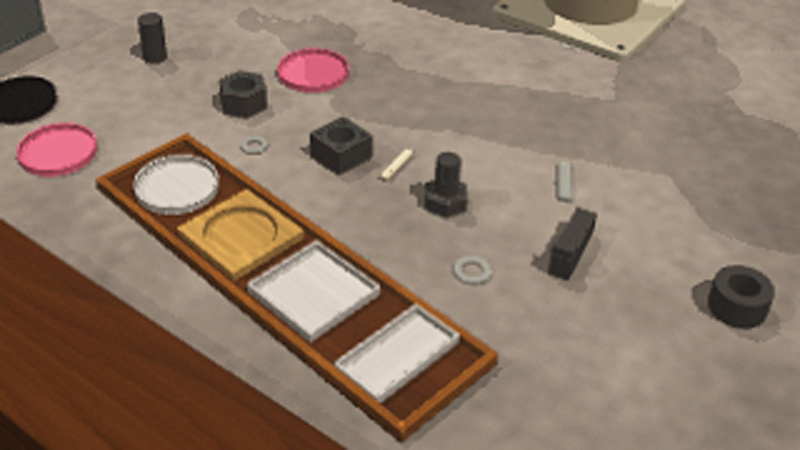

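```bash
cat > fit.py <<'E'
from h import *
import pickle
from scipy.optimize import minimize, least_squares
ds,out=pickle.load(open("det.pkl","rb"))
def prism(pts,z0,z1): pts=np.array(pts); return np.vstack([np.c_[pts,np.full(len(pts),z)] for z in (z0,z1)])
def ngon(n,R,a0=0): a=a0+np.arange(n)*2*np.pi/n; return np.c_[R*np.cos(a),R*np.sin(a)]
def box(x0,x1,y0,y1): return [[x0,y0],[x1,y0],[x1,y1],[x0,y1]]
M={"hex_nut_mid":[prism(ngon(6,.05/3**.5,np.pi/6),0,.03)],
"square_nut_mid":[prism(box(-.024,.024,-.024,.024),0,.03)],
"collar_mid":[prism(ngon(40,.026),0,.03)],
"drive_key_mid":[prism(box(-.038,.038,-.01,.01),0,.026),prism(box(.024,.038,-.01,.01),.026,.036)],
"hex_bolt_mid":[prism(ngon(6,.041/3**.5,np.pi/6),0,.016),prism(ngon(24,.012),.016,.056)],
"dowel_mid":[prism(ngon(30,.015),0,.056)]}
def place(P,x,y,t):
    c,s=np.cos(t),np.sin(t); return np.c_[P[:,0]*c-P[:,1]*s+x,P[:,0]*s+P[:,1]*c+y,P[:,2]]
def sil(d,l,p,off,S=6,sz=80):
    m=np.zeros((sz*S,sz*S),np.uint8)
    for P in M[l]:
        q=(proj(d,place(P,*p))-off+.5)*S
        cv2.fillConvexPoly(m,np.round(cv2.convexHull(q.astype(np.float32))*16).astype(np.int32),1,shift=4)
    return m
E
cat > run.py <<'E'
from fit import *
res={}
import sys
for l in M:
    # dark mask near detection
    obs={}
    for n,d in ds.items():
        r=out[n,l][0]["pixels"]; ys,xs=np.nonzero(r); c=np.array([xs.mean(),ys.mean()])
        off=np.round(c)-40
        obs[n]=(off.astype(int),r)
    def best(obs,p0):
        def cost(p):
            t=0
            for n,(off,m) in obs.items():
                s=sil(ds[n],l,p,off)
                o=cv2.resize(m[off[1]:off[1]+80,off[0]:off[0]+80].astype(np.uint8),None,fx=6,fy=6,interpolation=cv2.INTER_NEAREST)
                t+=1-(s&o).sum()/(s|o).sum()
            return t
        bb=None
        for yaw in ([0] if l in("collar_mid","dowel_mid") else np.deg2rad(np.arange(-90,270,30) if l=="drive_key_mid" else np.arange(0,60 if l!="square_nut_mid" else 90,15))):
            f=lambda q:cost([q[0]*.01+p0[0],q[1]*.01+p0[1],q[2]*.3])
            r=minimize(f,[0,0,yaw/.3],method="Nelder-Mead",options=dict(initial_simplex=[[0,0,yaw/.3],[.5,0,yaw/.3],[0,.5,yaw/.3],[0,0,yaw/.3+.5]],maxiter=120,xatol=.01,fatol=1e-4))
            if bb is None or r.fun<bb[0]: bb=(r.fun,p0[0]+r.x[0]*.01,p0[1]+r.x[1]*.01,r.x[2]*.3)
        return bb
    n="top"; ys,xs=np.nonzero(obs[n][1]); p0=onz(ds[n],[xs.mean(),ys.mean()],.015)[0]
    b=best(obs,p0); res[l]=b[1:]
    print(l,"both",np.round(b,4),"deg",round(np.degrees(b[3]),1))
    for n in obs:
        # photometric dark masks check centroid shift
        b1=best({n:obs[n]},p0); print("   ",n,np.round(b1,4))
pickle.dump(res,open("res.pkl","wb"))
E
python3 run.py
```

```text
hex_nut_mid both [ 0.3358  0.4493 -0.2079  0.3858] deg 22.1
    top [ 0.2724  0.4493 -0.2081  1.418 ]
    scene [ 0.0615  0.4492 -0.2081  0.3864]
square_nut_mid both [ 0.3681  0.4564 -0.0594 -0.2043] deg -11.7
    top [ 0.2695  0.4566 -0.0593  1.3805]
    scene [ 0.093   0.4555 -0.0604  1.3838]
collar_mid both [0.2534 0.4161 0.359  0.0686] deg 3.9
    top [0.1608 0.4167 0.3598 0.0089]
    scene [0.0705 0.4142 0.3584 0.0779]
drive_key_mid both [0.2116 0.4431 0.2054 0.1598] deg 9.2
    top [0.0715 0.4432 0.2059 0.1727]
    scene [0.1211 0.4423 0.2046 0.155 ]
hex_bolt_mid both [0.2228 0.4534 0.0709 0.0732] deg 4.2
    top [0.1473 0.4538 0.0722 0.2455]
    scene [0.0697 0.4532 0.0705 0.0745]
dowel_mid both [ 0.2181  0.441  -0.3648  0.0828] deg 4.7
    top [ 0.0747  0.4401 -0.3637  0.1285]
    scene [ 0.0889  0.44   -0.3676  0.0752]
```

```bash
cat > tray.py <<'E'
from fit import *
for l in ["square_tin","round_tin","trough","wood_block"]:
  for n in ds:
    for i,r in enumerate(out[n,l][:4]):
        ys,xs=np.nonzero(r["pixels"]); print(l,n,i,np.round(onz(ds[n],[xs.mean(),ys.mean()],.013)[0],4))
E
python3 tray.py
```

```text
square_tin top 0 [0.6369 0.0497 0.013 ]
square_tin scene 0 [0.6401 0.0543 0.013 ]
round_tin top 0 [ 0.3462 -0.1873  0.013 ]
round_tin top 1 [ 0.6058 -0.4148  0.013 ]
round_tin top 2 [ 0.638  -0.3028  0.013 ]
round_tin top 3 [ 0.6058 -0.154   0.013 ]
round_tin scene 0 [ 0.6108 -0.1511  0.013 ]
round_tin scene 1 [ 0.6482 -0.2953  0.013 ]
round_tin scene 2 [ 0.3573 -0.1808  0.013 ]
round_tin scene 3 [ 0.6143 -0.4068  0.013 ]
trough top 0 [0.6526 0.1532 0.013 ]
trough top 1 [ 0.4576 -0.0573  0.013 ]
trough scene 0 [0.6526 0.1561 0.013 ]
wood_block top 0 [ 0.6203 -0.0523  0.013 ]
wood_block top 1 [0.4437 0.2065 0.013 ]
wood_block scene 0 [ 0.6257 -0.0482  0.013 ]
```

```bash
cat > ov.py <<'E'
from fit import *
res=pickle.load(open("res.pkl","rb"))
# tray fit: centre + yaw, from detections in both
obs={"trough":1.5,"square_tin":.5,"wood_block":-.5,"round_tin":-1.5}
pts=[]
for l,k in obs.items():
    for n in ds:
        i=3 if (l=="round_tin" and n=="top") else 0
        ys,xs=np.nonzero(out[n,l][i]["pixels"]); pts.append((k,*onz(ds[n],[xs.mean(),ys.mean()],.012)[0][:2]))
pts=np.array(pts)
f=lambda q:np.r_[q[0]-pts[:,0]*.104*np.sin(q[2])-pts[:,1], q[1]+pts[:,0]*.104*np.cos(q[2])-pts[:,2]]
r=least_squares(f,[.63,0,-.1],loss="soft_l1",f_scale=.002); q=r.x; print("tray",q,np.degrees(q[2]),np.round(f(q)*1e3,1))
slots={l:[q[0]-k*.104*np.sin(q[2]),q[1]+k*.104*np.cos(q[2])] for l,k in obs.items()}
print({l:np.round(v,4) for l,v in slots.items()})
pickle.dump((slots,q),open("tray.pkl","wb"))
S=5
def crop(n,c,w,h,name):
    d=ds[n]; x0,y0=int(c[0]-w/2),int(c[1]-h/2)
    a=cv2.resize(d["img"][y0:y0+h,x0:x0+w,::-1],None,fx=S,fy=S,interpolation=cv2.INTER_CUBIC)
    a=np.clip(a.astype(float)*1.5,0,255).astype(np.uint8)
    def pl(P,col):
        u=(proj(d,P)-[x0,y0]+.5)*S; cv2.polylines(a,[np.round(u).astype(int)],True,col,1)
    for l in res:
        for P in M[l]:
            n2=len(P)//2; Q=place(P,*res[l]); pl(Q[:n2],(0,255,0)); pl(Q[n2:],(0,255,255))
    sh={"trough":box(-.049,.049,-.025,.025),"square_tin":box(-.042,.042,-.042,.042),"wood_block":box(-.043,.043,-.043,.043),"round_tin":ngon(40,.043)}
    for l,v in slots.items():
        P=np.array(sh[l]); pl(place(np.c_[P,np.full(len(P),.015)],*v,q[2]),(0,0,255))
    return a
rows=[crop("top",(307,157),170,66,"") , crop("top",(400,224),150,50,"")[:, :], crop("top",(235,224),160,50,"")]
for i,a in enumerate(rows): cv2.imwrite(f"pics/ov{i}.png",cv2.resize(a,(min(800,a.shape[1]),int(a.shape[0]*min(1,800/a.shape[1])))))
b=[crop("scene",(305,250),150,112,""),crop("scene",(315,187),160,70,""),crop("scene",(430,240),150,80,"")]
for i,a in enumerate(b): cv2.imwrite(f"pics/os{i}.png",a)
E
python3 ov.py
```

```text
tray [ 0.63037129  0.00064246 -0.14357688] -8.22634933380831 [-0.3  0.9  0.6 -1.5  2.3 -2.   1.9 -1.9  1.6 -0.5  2.3 -1.5  1.5 -1.8
  0.4 -1.7]
{'trough': array([0.6527, 0.155 ]), 'square_tin': array([0.6378, 0.0521]), 'wood_block': array([ 0.6229, -0.0508]), 'round_tin': array([ 0.6081, -0.1538])}
```

```bash
python3 -c "
import cv2,numpy as np
A=[cv2.imread(f'pics/ov{i}.png') for i in range(3)]
w=max(a.shape[1] for a in A)
A=[cv2.copyMakeBorder(a,0,0,0,w-a.shape[1],0) for a in A]
v=np.vstack(A); print(v.shape)
cv2.imwrite('pics/ovall.png',v if v.shape[0]<=600 else cv2.resize(v,None,fx=600/v.shape[0],fy=600/v.shape[0]))
A=[cv2.imread(f'pics/os{i}.png') for i in (1,2)]
v=np.vstack([cv2.copyMakeBorder(a,0,0,0,800-a.shape[1],0) for a in A]);cv2.imwrite('pics/osall.png',cv2.resize(v,None,fx=.8,fy=.8))
"
```

```text
(810, 800, 3)
```

View pics/ovall.png

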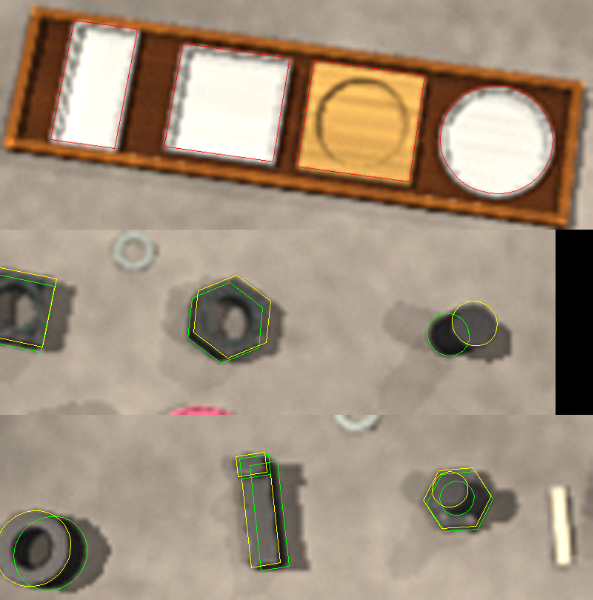

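View pics/osall.png

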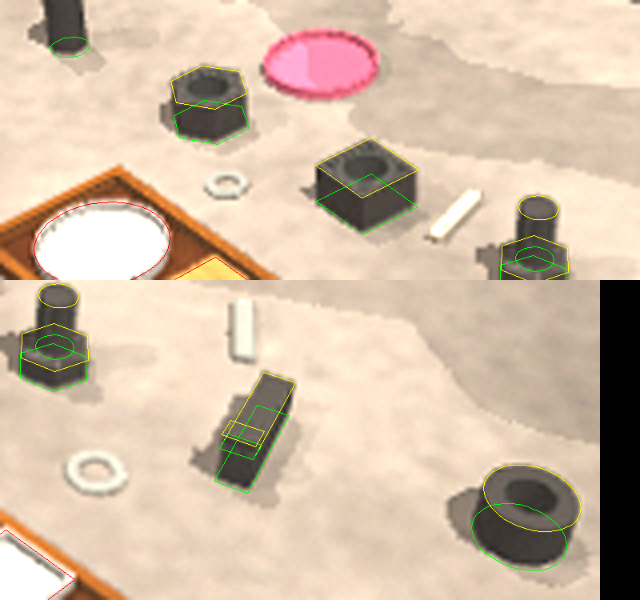

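View pics/os0.png

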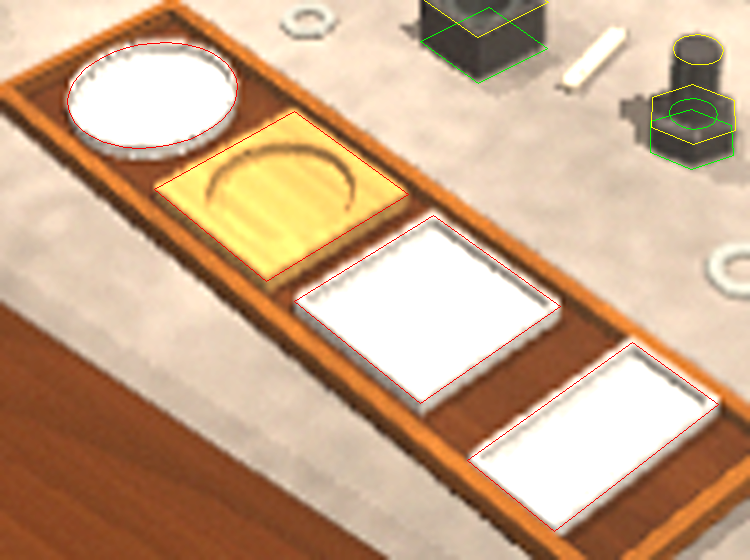

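Run:
```python
from fit import *
A=[]
for n,c in(("top",(226,224)),("scene",(418,236))):
    x,y=c; a=ds[n]["img"][y-25:y+25,x-25:x+25,::-1]; A.append(cv2.resize(np.clip(a*2.2,0,255).astype(np.uint8),(400,400),interpolation=cv2.INTER_CUBIC))
cv2.imwrite("pics/key.png",np.hstack(A))
```

```text
(no output)
```

View pics/key.png

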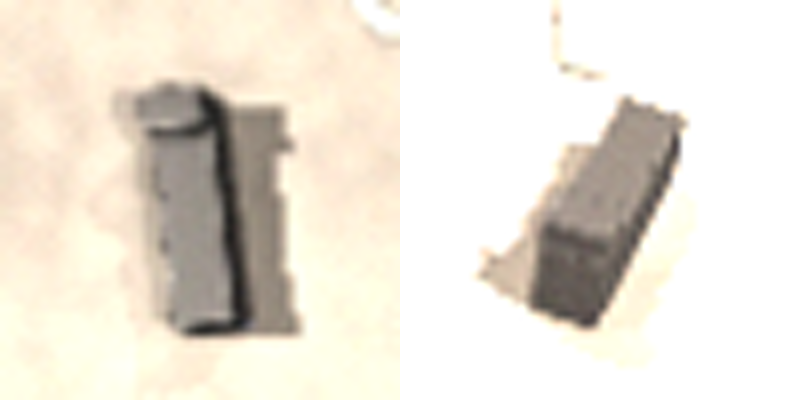

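Chosen pieces: hex nut (388,223), collar (167,235), key (225,225, head toward the tray) and bolt (280,222). The square nut (330,219) and dowel (452,227) stay put. The crops confirm six flats against four, and head against no head. The fitted outlines match in both views.

Next is a helper that works out the move sizes.

```bash
cat > go.py <<'E'
import sys
from h import *
from scipy.spatial.transform import Rotation as R
s=read_state(); q=s["orientation"]; Rm=R.from_quat([q[1],q[2],q[3],q[0]]).as_matrix()
jaw=np.degrees(np.arctan2(Rm[1,1],Rm[0,1]))
print("t",round(s["time"],2),"tcp",np.round(s["tool_pos"],4),"jaw",round(jaw,2),"F",np.round(s["contact_force"],1),"w",round(s["gripper_width"],4),"q1,q6",np.round(s["qpos"][[0,5]],2),"toolx",np.round(Rm[:,0],3))
a=[float(v) for v in sys.argv[1:]]
if a:
    d=Rm.T@(np.array(a[:3])-s["tool_pos"])
    print("shift mm",np.round(d*1e3,1))
    if len(a)>3:
        # +turn about tool x (down) => jaw angle decreases
        t=-(a[3]-jaw); t=(t+90)%180-90; print("turn",round(t,1),"or",round(t-180*np.sign(t),1))
E
python3 go.py .4493 -.2079 .15 82.1; python3 go.py .4493 -.2079 .15 22.1;python3 go.py .4493 -.2079 .15 142.1
```

```text
t 1.2 tcp [ 0.2165 -0.4507  0.2313] jaw -64.35 F [ 0.6  0.2 -0.4] w 0.0857 q1,q6 [-1.12  1.57] toolx [-0. -0. -1.]
shift mm [  81.3 -118.1 -315. ]
turn 33.6 or -146.4
t 1.2 tcp [ 0.2165 -0.4507  0.2313] jaw -64.35 F [ 0.6  0.2 -0.4] w 0.0857 q1,q6 [-1.12  1.57] toolx [-0. -0. -1.]
shift mm [  81.3 -118.1 -315. ]
turn -86.4 or 93.6
t 1.2 tcp [ 0.2165 -0.4507  0.2313] jaw -64.35 F [ 0.6  0.2 -0.4] w 0.0857 q1,q6 [-1.12  1.57] toolx [-0. -0. -1.]
shift mm [  81.3 -118.1 -315. ]
turn -26.4 or 153.6
```

```bash
python3 -m handwheel '[[[0.08,-0.118,-0.315],33.6],[[0.08,-0.118,-0.315],33.6],[[0.08,-0.118,-0.315],33.6],[[0.08,-0.118,-0.315],33.6],[[0.08,-0.118,-0.315],33.6],[[0.08,-0.118,-0.315],33.6],[[0.08,-0.118,-0.315],33.6],[[0.08,-0.118,-0.315],33.6],[[0.08,-0.118,-0.315],33.6],[[0.08,-0.118,-0.315],33.6]]' 0.0854 70; python3 go.py .4493 -.2079 .006 82.1
```

```text
time: 2.2
tool_pos: [0.4493, -0.2077, 0.1512]
orientation: [0.048, -0.705, 0.049, 0.706]
contact_force: [0.8, -0.2, -0.4]
gripper_width: 0.0853
t 2.2 tcp [ 0.4493 -0.2077  0.1512] jaw -97.88 F [ 0.8 -0.2 -0.4] w 0.0853 q1,q6 [-0.43  2.85] toolx [-0.001 -0.    -1.   ]
shift mm [ 1.452e+02  1.000e-01 -1.000e-01]
turn 0.0 or -180.0
```

```bash
python3 -m handwheel '[[[0.05,0,0],0],[[0.09,0,0],0],[[0.12,0,0],0],[[0.135,0,0],0],[[0.145,0,0],0],[[0.145,0,0],0],[[0.145,0,0],0]]' - && python3 -m handwheel '[[[0,0,0],0],[[0,0,0],0],[[0,0,0],0],[[0,0,0],0],[[0,0,0],0],[[0,0,0],0],[[0,0,0],0]]' 0.03 70; python3 go.py
python3 - <<'E'
from h import *
d=get_image("scene");x,y=288,165
cv2.imwrite("pics/g1.png",cv2.resize(d["img"][y-50:y+50,x-60:x+60],None,fx=5,fy=5,interpolation=cv2.INTER_CUBIC)[:,:,::-1])
E
```

```text
time: 2.9
tool_pos: [0.4496, -0.2087, 0.0071]
orientation: [-0.049, 0.706, -0.049, -0.705]
contact_force: [0.8, -0.1, -0.1]
gripper_width: 0.0855
time: 3.6
tool_pos: [0.4507, -0.2091, 0.0085]
orientation: [-0.048, 0.707, -0.05, -0.704]
contact_force: [-0.1, 0.1, 6.1]
gripper_width: 0.0486
t 3.6 tcp [ 0.4507 -0.2091  0.0085] jaw -97.94 F [-0.1  0.1  6.1] w 0.0486 q1,q6 [-0.43  2.85] toolx [ 0.003 -0.002 -1.   ]
```

View pics/g1.png

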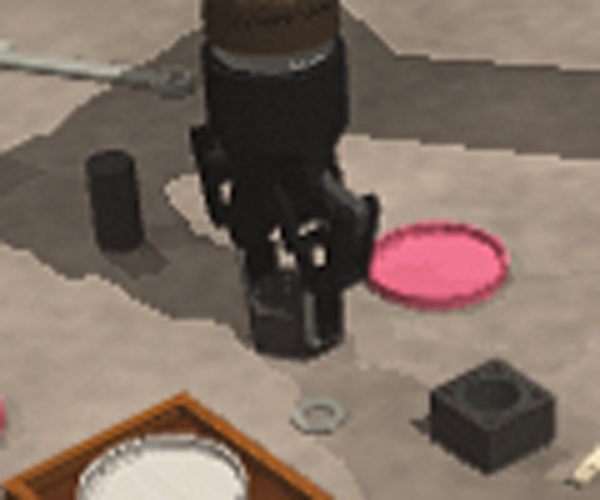

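The jaws straddle the nut at 48.6 mm, so I'll lift it, watching the dowel and square nut.

```bash
python3 -m handwheel '[[[-0.03,0,0],0],[[-0.08,0,0],0],[[-0.12,0,0],0],[[-0.12,0,0],0],[[-0.12,0,0],0]]'; python3 go.py .6378 .0521 .13 -53
```

```text
time: 4.15
tool_pos: [0.4506, -0.2089, 0.1291]
orientation: [-0.048, 0.707, -0.05, -0.704]
contact_force: [0.0, 0.2, -4.0]
gripper_width: 0.0482
t 4.15 tcp [ 0.4506 -0.2089  0.1291] jaw -97.93 F [ 0.   0.2 -4. ] w 0.0482 q1,q6 [-0.43  2.85] toolx [ 0.005 -0.003 -1.   ]
shift mm [  -0.7 -284.4 -149.4]
turn -44.9 or 135.1
```

```bash
python3 -m handwheel '[[[0,-0.284,-0.149],-45],[[0,-0.284,-0.149],-45],[[0,-0.284,-0.149],-45],[[0,-0.284,-0.149],-45],[[0,-0.284,-0.149],-45],[[0,-0.284,-0.149],-45],[[0,-0.284,-0.149],-45],[[0,-0.284,-0.149],-45],[[0,-0.284,-0.149],-45],[[0,-0.284,-0.149],-45]]'; python3 go.py .6378 .0521 .017 -53
python3 - <<'E'
from h import *
d=get_image("scene");x,y=315,230
cv2.imwrite("pics/p1.png",cv2.resize(d["img"][y-60:y+60,x-70:x+70],None,fx=5,fy=5,interpolation=cv2.INTER_CUBIC)[:,:,::-1])
E
```

```text
time: 5.15
tool_pos: [0.6356, 0.0508, 0.1272]
orientation: [-0.226, -0.67, -0.223, 0.671]
contact_force: [-0.7, 0.3, -2.8]
gripper_width: 0.0484
t 5.15 tcp [0.6356 0.0508 0.1272] jaw -52.98 F [-0.7  0.3 -2.8] w 0.0484 q1,q6 [0.08 2.58] toolx [ 0.    -0.004 -1.   ]
shift mm [ 1.102e+02 -1.000e-01 -2.800e+00]
turn 0.0 or -180.0
```

View pics/p1.png

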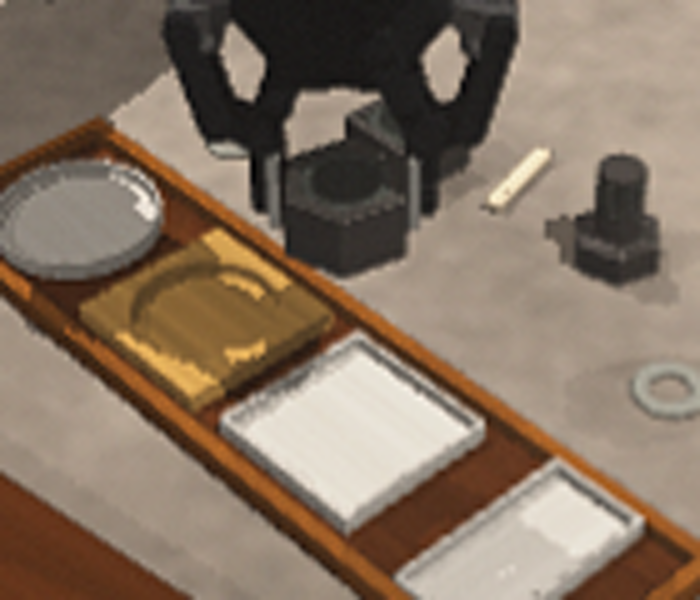

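The nut hangs level between the pads over the square tin, so I'll lower it.

```bash
python3 -m handwheel '[[[0.04,0,-0.002],0],[[0.08,0,-0.002],0],[[0.095,0,-0.002],0],[[0.103,0,-0.002],0],[[0.107,0,-0.002],0],[[0.109,0,-0.002],0],[[0.109,0,-0.002],0],[[0.109,0,-0.002],0]]'; python3 go.py .6378 .0521 .016 -53
```

```text
time: 6.0
tool_pos: [0.6387, 0.0514, 0.0204]
orientation: [0.226, 0.672, 0.223, -0.67]
contact_force: [-0.0, -0.0, -3.3]
gripper_width: 0.0484
t 6.0 tcp [0.6387 0.0514 0.0204] jaw -53.02 F [-0.  -0.  -3.3] w 0.0484 q1,q6 [0.08 2.58] toolx [ 0.004 -0.003 -1.   ]
shift mm [ 4.4 -1.1  0.3]
turn -0.0 or 180.0
```

```bash
python3 -m handwheel '[[[0.002,-0.001,0],0],[[0.004,-0.001,0],0],[[0.004,-0.001,0],0],[[0.004,-0.001,0],0]]'; python3 go.py .6378 .0521 .016 -53
```

```text
time: 6.4
tool_pos: [0.638, 0.0522, 0.0163]
orientation: [0.226, 0.672, 0.223, -0.67]
contact_force: [-0.5, 0.4, -3.2]
gripper_width: 0.0487
t 6.4 tcp [0.638  0.0522 0.0163] jaw -53.01 F [-0.5  0.4 -3.2] w 0.0487 q1,q6 [0.08 2.58] toolx [ 0.004 -0.003 -1.   ]
shift mm [ 0.3 -0.   0.3]
turn -0.0 or 180.0
```

```bash
python3 -m handwheel '[[[0.001,0,0],0],[[0.0015,0,0],0],[[0.0015,0,0],0]]'; python3 go.py
```

```text
time: 6.7
tool_pos: [0.6382, 0.0523, 0.0156]
orientation: [0.226, 0.672, 0.223, -0.669]
contact_force: [-1.7, -1.2, 4.4]
gripper_width: 0.0486
t 6.7 tcp [0.6382 0.0523 0.0156] jaw -53.01 F [-1.7 -1.2  4.4] w 0.0486 q1,q6 [0.08 2.58] toolx [ 0.005 -0.003 -1.   ]
```

Contact: the nut rests on the floor. Next I release it by opening partway, then lift.

```bash
python3 -m handwheel '[[[0,0,0],0],[[0,0,0],0],[[0,0,0],0],[[0,0,0],0]]' 0.064 && python3 -m handwheel '[[[-0.02,0,0],0],[[-0.06,0,0],0],[[-0.11,0,0],0],[[-0.13,0,0],0],[[-0.13,0,0],0]]' 0.0854; python3 go.py .4534 .0709 .14 94
python3 - <<'E'
from h import *
d=get_image("top");x,y=307,165
cv2.imwrite("pics/r1.png",cv2.resize(d["img"][y-50:y+50,x-80:x+80],None,fx=5,fy=5,interpolation=cv2.INTER_CUBIC)[:,:,::-1])
E
```

```text
time: 7.1
tool_pos: [0.6384, 0.0523, 0.0156]
orientation: [0.226, 0.672, 0.223, -0.669]
contact_force: [-0.8, 0.7, -0.2]
gripper_width: 0.0642
time: 7.6
tool_pos: [0.6408, 0.053, 0.1509]
orientation: [0.227, 0.675, 0.222, -0.666]
contact_force: [-0.2, 0.7, 0.9]
gripper_width: 0.0852
t 7.6 tcp [0.6408 0.053  0.1509] jaw -53.01 F [-0.2  0.7  0.9] w 0.0852 q1,q6 [0.08 2.58] toolx [ 0.015 -0.002 -1.   ]
shift mm [   8.1 -127.2  139. ]
turn 33.0 or -147.0
```

View pics/r1.png

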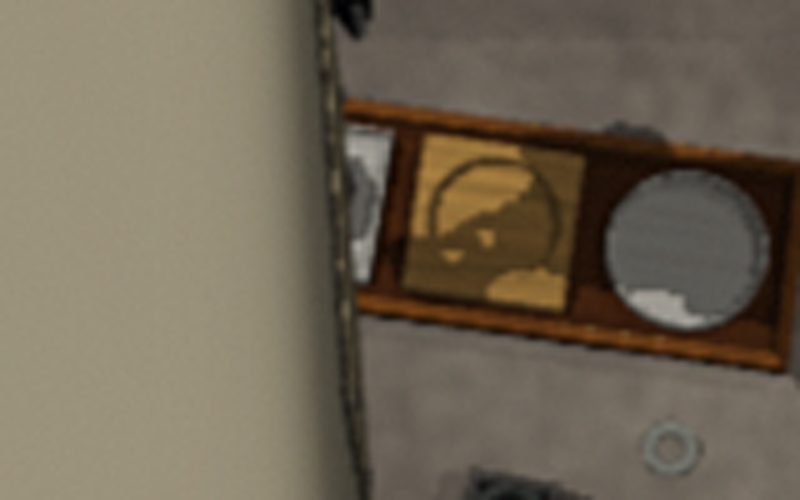

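```bash
python3 -m handwheel '[[[0.008,-0.127,0.139],-85],[[0.008,-0.127,0.139],-85],[[0.008,-0.127,0.139],-85],[[0.008,-0.127,0.139],-85],[[0.008,-0.127,0.139],-85],[[0.008,-0.127,0.139],-85],[[0.008,-0.127,0.139],-85],[[0.008,-0.127,0.139],-85],[[0.008,-0.127,0.139],-85],[[0.008,-0.127,0.139],-85]]'; python3 go.py .4534 .0709 .022 32
```

```text
time: 8.65
tool_pos: [0.4503, 0.0704, 0.1361]
orientation: [0.622, 0.341, 0.617, -0.341]
contact_force: [-0.4, 0.4, -0.5]
gripper_width: 0.0856
t 8.65 tcp [0.4503 0.0704 0.1361] jaw 32.32 F [-0.4  0.4 -0.5] w 0.0856 q1,q6 [0.16 1.16] toolx [ 0.006 -0.003 -1.   ]
shift mm [114.1   2.5   0.5]
turn 0.3 or -179.7
```

```bash
python3 -m handwheel '[[[0.03,0.0025,0],0],[[0.07,0.0025,0],0],[[0.1,0.0025,0],0],[[0.114,0.0025,0],0],[[0.114,0.0025,0],0],[[0.114,0.0025,0],0]]'; python3 go.py .4534 .0709 .022;  python3 -m handwheel '[[[0,0,0],0],[[0,0,0],0],[[0,0,0],0],[[0,0,0],0],[[0,0,0],0],[[0,0,0],0],[[0,0,0],0],[[0,0,0],0],[[0,0,0],0]]' 0.01 70; python3 go.py
python3 - <<'E'
from h import *
d=get_image("scene");x,y=360,200
cv2.imwrite("pics/g2.png",cv2.resize(d["img"][y-50:y+50,x-60:x+60],None,fx=5,fy=5,interpolation=cv2.INTER_CUBIC)[:,:,::-1])
E
```

```text
time: 9.25
tool_pos: [0.452, 0.0711, 0.0212]
orientation: [0.621, 0.34, 0.618, -0.342]
contact_force: [-0.5, 1.4, -0.1]
gripper_width: 0.0855
t 9.25 tcp [0.452  0.0711 0.0212] jaw 32.32 F [-0.5  1.4 -0.1] w 0.0855 q1,q6 [0.16 1.17] toolx [ 0.003 -0.004 -1.   ]
shift mm [-0.8  1.   0.9]
time: 10.15
tool_pos: [0.4525, 0.0712, 0.022]
orientation: [0.621, 0.341, 0.617, -0.341]
contact_force: [-1.1, -0.7, 5.5]
gripper_width: 0.0221
t 10.15 tcp [0.4525 0.0712 0.022 ] jaw 32.32 F [-1.1 -0.7  5.5] w 0.0221 q1,q6 [0.16 1.17] toolx [ 0.005 -0.004 -1.   ]
```

View pics/g2.png

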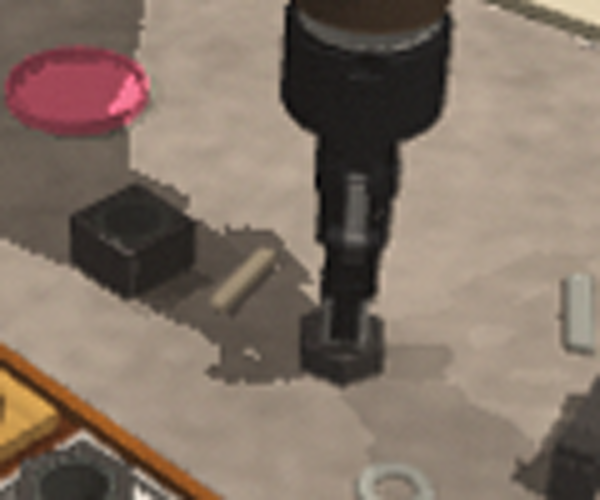

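The pads hold the shank. Now I lift the bolt.

```bash
python3 -m handwheel '[[[-0.03,0,0],0],[[-0.08,0,0],0],[[-0.12,0,0],0],[[-0.12,0,0],0],[[-0.12,0,0],0]]'; python3 go.py .6229 -.0508 .14 32
```

```text
time: 10.7
tool_pos: [0.4523, 0.0717, 0.1423]
orientation: [0.622, 0.341, 0.617, -0.341]
contact_force: [-1.0, 0.0, -3.9]
gripper_width: 0.0223
t 10.7 tcp [0.4523 0.0717 0.1423] jaw 32.32 F [-1.   0.  -3.9] w 0.0223 q1,q6 [0.16 1.17] toolx [ 0.006 -0.003 -1.   ]
shift mm [  3.7  78.7 194.7]
turn 0.3 or -179.7
```

```bash
python3 -m handwheel '[[[0.003,0.079,0.195],0],[[0.003,0.079,0.195],0],[[0.003,0.079,0.195],0],[[0.003,0.079,0.195],0],[[0.003,0.079,0.195],0],[[0.003,0.079,0.195],0],[[0.003,0.079,0.195],0],[[0.003,0.079,0.195],0]]'; python3 go.py .6229 -.0508 .0295 32
python3 - <<'E'
from h import *
d=get_image("scene");x,y=300,220
cv2.imwrite("pics/p2.png",cv2.resize(d["img"][y-60:y+60,x-70:x+70],None,fx=5,fy=5,interpolation=cv2.INTER_CUBIC)[:,:,::-1])
E
```

```text
time: 11.5
tool_pos: [0.6214, -0.0498, 0.1396]
orientation: [0.621, 0.34, 0.618, -0.341]
contact_force: [0.2, -0.1, -2.7]
gripper_width: 0.0224
t 11.5 tcp [ 0.6214 -0.0498  0.1396] jaw 32.39 F [ 0.2 -0.1 -2.7] w 0.0224 q1,q6 [-0.08  0.93] toolx [ 0.003 -0.003 -1.   ]
shift mm [110.1   0.6   1.2]
turn 0.4 or -179.6
```

View pics/p2.png

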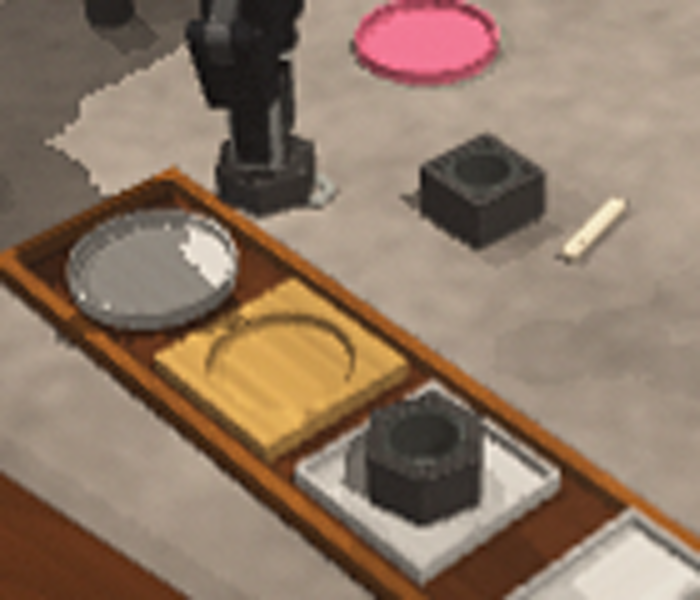

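The nut sits flat and centred in the square tin. The bolt hangs upright over the block, so I'll lower it.

```bash
python3 -m handwheel '[[[0.04,0.001,0.001],0],[[0.08,0.001,0.001],0],[[0.098,0.001,0.001],0],[[0.106,0.001,0.001],0],[[0.108,0.001,0.001],0],[[0.109,0.001,0.001],0],[[0.109,0.001,0.001],0]]'; python3 go.py .6229 -.0508 .0295 32; python3 -m handwheel '[[[0.001,0,0],0],[[0.002,0,0],0],[[0.002,0,0],0]]'; python3 go.py
```

```text
time: 12.25
tool_pos: [0.6249, -0.0503, 0.0331]
orientation: [0.623, 0.341, 0.617, -0.34]
contact_force: [0.2, 0.2, -2.1]
gripper_width: 0.0224
t 12.25 tcp [ 0.6249 -0.0503  0.0331] jaw 32.42 F [ 0.2  0.2 -2.1] w 0.0224 q1,q6 [-0.08  0.93] toolx [ 0.008 -0.003 -1.   ]
shift mm [ 3.6 -2.  -0.7]
turn 0.4 or -179.6
time: 12.55
tool_pos: [0.6252, -0.0504, 0.0316]
orientation: [0.623, 0.341, 0.616, -0.34]
contact_force: [0.7, -0.2, -1.8]
gripper_width: 0.0222
t 12.55 tcp [ 0.6252 -0.0504  0.0316] jaw 32.41 F [ 0.7 -0.2 -1.8] w 0.0222 q1,q6 [-0.08  0.93] toolx [ 0.008 -0.003 -1.   ]
```

```bash
python3 -m handwheel '[[[0.001,-0.002,0],0],[[0.0025,-0.002,0],0],[[0.0025,-0.002,0],0]]'; python3 go.py
```

```text
time: 12.85
tool_pos: [0.6235, -0.0516, 0.0291]
orientation: [0.623, 0.341, 0.616, -0.34]
contact_force: [-0.1, 0.4, -1.1]
gripper_width: 0.0222
t 12.85 tcp [ 0.6235 -0.0516  0.0291] jaw 32.4 F [-0.1  0.4 -1.1] w 0.0222 q1,q6 [-0.08  0.92] toolx [ 0.008 -0.004 -1.   ]
```

```bash
python3 -m handwheel '[[[0.001,0,0],0],[[0.0015,0,0],0],[[0.0015,0,0],0]]'; python3 go.py
```

```text
time: 13.15
tool_pos: [0.6236, -0.0517, 0.0291]
orientation: [0.623, 0.341, 0.616, -0.34]
contact_force: [-3.0, -0.6, 5.9]
gripper_width: 0.0225
t 13.15 tcp [ 0.6236 -0.0517  0.0291] jaw 32.4 F [-3.  -0.6  5.9] w 0.0225 q1,q6 [-0.08  0.92] toolx [ 0.009 -0.004 -1.   ]
```

```bash
python3 -m handwheel '[[[0,0,0],0],[[0,0,0],0],[[0,0,0],0],[[0,0,0],0]]' 0.05 && python3 -m handwheel '[[[-0.03,0,0],0],[[-0.07,0,0],0],[[-0.11,0,0],0],[[-0.12,0,0],0],[[-0.12,0,0],0]]' 0.0854; python3 go.py .4431 .2054 .15 99.2;  python3 - <<'E'
from h import *
d=get_image("scene");x,y=300,220
cv2.imwrite("pics/r2.png",cv2.resize(d["img"][y-60:y+60,x-70:x+70],None,fx=5,fy=5,interpolation=cv2.INTER_CUBIC)[:,:,::-1])
E
```

```text
time: 13.55
tool_pos: [0.6236, -0.0516, 0.0289]
orientation: [0.623, 0.341, 0.616, -0.34]
contact_force: [0.1, 0.0, -0.5]
gripper_width: 0.0499
time: 14.05
tool_pos: [0.6243, -0.0514, 0.1515]
orientation: [0.625, 0.342, 0.614, -0.339]
contact_force: [0.5, 0.3, -1.0]
gripper_width: 0.0856
t 14.05 tcp [ 0.6243 -0.0514  0.1515] jaw 32.41 F [ 0.5  0.3 -1. ] w 0.0856 q1,q6 [-0.08  0.92] toolx [ 0.015 -0.004 -1.   ]
shift mm [  -2.2  -15.4 -313.9]
turn -66.8 or 113.2
```

View pics/r2.png

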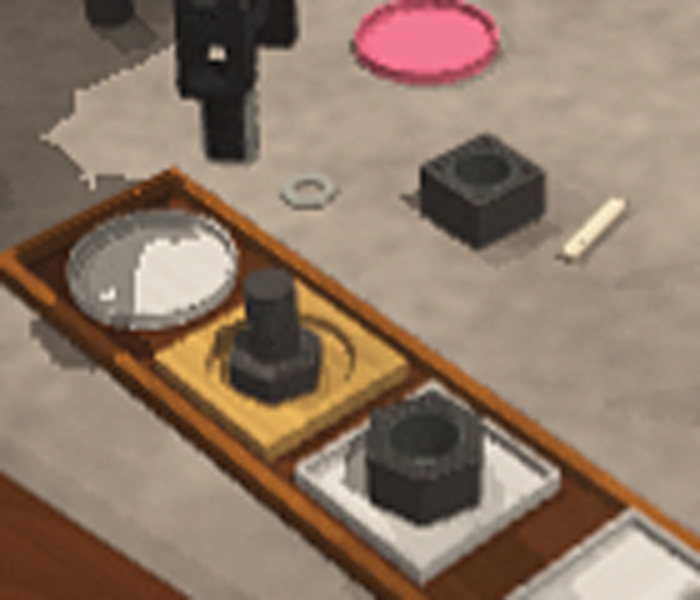

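The bolt stands shank up in the pocket. The key is next.

```bash
python3 -m handwheel '[[[-0.002,-0.015,-0.314],-66.8],[[-0.002,-0.015,-0.314],-66.8],[[-0.002,-0.015,-0.314],-66.8],[[-0.002,-0.015,-0.314],-66.8],[[-0.002,-0.015,-0.314],-66.8],[[-0.002,-0.015,-0.314],-66.8],[[-0.002,-0.015,-0.314],-66.8],[[-0.002,-0.015,-0.314],-66.8],[[-0.002,-0.015,-0.314],-66.8],[[-0.002,-0.015,-0.314],-66.8]]'; python3 go.py .4431 .2054 .009 99.2
```

```text
time: 15.1
tool_pos: [0.4411, 0.2053, 0.1468]
orientation: [0.707, -0.058, 0.702, 0.054]
contact_force: [0.1, -1.1, 0.1]
gripper_width: 0.0853
t 15.1 tcp [0.4411 0.2053 0.1468] jaw 99.06 F [ 0.1 -1.1  0.1] w 0.0853 q1,q6 [0.44 0.28] toolx [ 0.008 -0.005 -1.   ]
shift mm [137.8   0.6   1.1]
turn -0.1 or 179.9
```

```bash
python3 -m handwheel '[[[0.04,0,0],0],[[0.08,0,0],0],[[0.115,0.001,0.001],0],[[0.13,0.001,0.001],0],[[0.138,0.001,0.001],0],[[0.138,0.001,0.001],0],[[0.138,0.001,0.001],0]]'; python3 go.py .4431 .2054 .009 99.2; python3 -m handwheel '[[[0,0,0],0],[[0,0,0],0],[[0,0,0],0],[[0,0,0],0],[[0,0,0],0],[[0,0,0],0],[[0,0,0],0],[[0,0,0],0],[[0,0,0],0]]' 0.006 70; python3 go.py
python3 - <<'E'
from h import *
d=get_image("scene");x,y=410,220
cv2.imwrite("pics/g3.png",cv2.resize(d["img"][y-50:y+50,x-60:x+60],None,fx=5,fy=5,interpolation=cv2.INTER_CUBIC)[:,:,::-1])
E
```

```text
time: 15.8
tool_pos: [0.4437, 0.2057, 0.0093]
orientation: [0.708, -0.057, 0.702, 0.053]
contact_force: [-0.3, 0.2, 0.7]
gripper_width: 0.0857
t 15.8 tcp [0.4437 0.2057 0.0093] jaw 98.98 F [-0.3  0.2  0.7] w 0.0857 q1,q6 [0.44 0.28] toolx [ 0.008 -0.005 -1.   ]
shift mm [ 0.3 -0.2 -0.6]
turn -0.2 or 179.8
time: 16.7
tool_pos: [0.4439, 0.2061, 0.01]
orientation: [0.708, -0.057, 0.702, 0.054]
contact_force: [-1.0, -0.5, 6.9]
gripper_width: 0.0184
t 16.7 tcp [0.4439 0.2061 0.01  ] jaw 98.99 F [-1.  -0.5  6.9] w 0.0184 q1,q6 [0.44 0.28] toolx [ 0.009 -0.004 -1.   ]
```

View pics/g3.png

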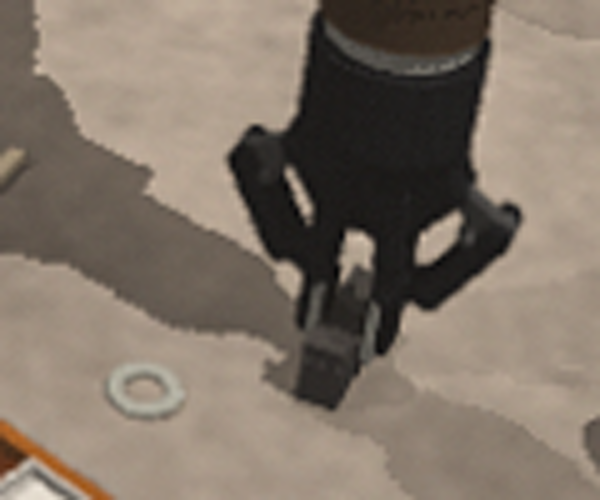

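Key gripped at 18.4 mm. I'll lift it and carry it to the trough.

```bash
python3 -m handwheel '[[[-0.03,0,0],0],[[-0.08,0,0],0],[[-0.12,0,0],0],[[-0.12,0,0],0],[[-0.12,0,0],0]]'; python3 go.py .6527 .155 .125 81.8
```

```text
time: 17.25
tool_pos: [0.4428, 0.2065, 0.13]
orientation: [0.708, -0.057, 0.702, 0.054]
contact_force: [-0.3, -0.4, -5.4]
gripper_width: 0.0181
t 17.25 tcp [0.4428 0.2065 0.13  ] jaw 98.99 F [-0.3 -0.4 -5.4] w 0.0181 q1,q6 [0.44 0.28] toolx [ 0.01  -0.004 -1.   ]
shift mm [  7.2 -83.7 199.2]
turn 17.2 or -162.8
```

```bash
python3 -m handwheel '[[[0.007,-0.084,0.199],17.2],[[0.007,-0.084,0.199],17.2],[[0.007,-0.084,0.199],17.2],[[0.007,-0.084,0.199],17.2],[[0.007,-0.084,0.199],17.2],[[0.007,-0.084,0.199],17.2],[[0.007,-0.084,0.199],17.2],[[0.007,-0.084,0.199],17.2]]'; python3 go.py .6527 .155 .017 81.8
python3 - <<'E'
from h import *
d=get_image("scene");x,y=340,250
cv2.imwrite("pics/p3.png",cv2.resize(d["img"][y-60:y+60,x-70:x+70],None,fx=5,fy=5,interpolation=cv2.INTER_CUBIC)[:,:,::-1])
E
```

```text
time: 18.05
tool_pos: [0.6503, 0.1549, 0.1234]
orientation: [0.707, 0.049, 0.703, -0.052]
contact_force: [0.6, 1.2, -3.8]
gripper_width: 0.0181
t 18.05 tcp [0.6503 0.1549 0.1234] jaw 81.84 F [ 0.6  1.2 -3.8] w 0.0181 q1,q6 [0.24 0.38] toolx [ 0.005 -0.005 -1.   ]
shift mm [106.4   0.9   1.8]
turn 0.0 or -180.0
```

View pics/p3.png

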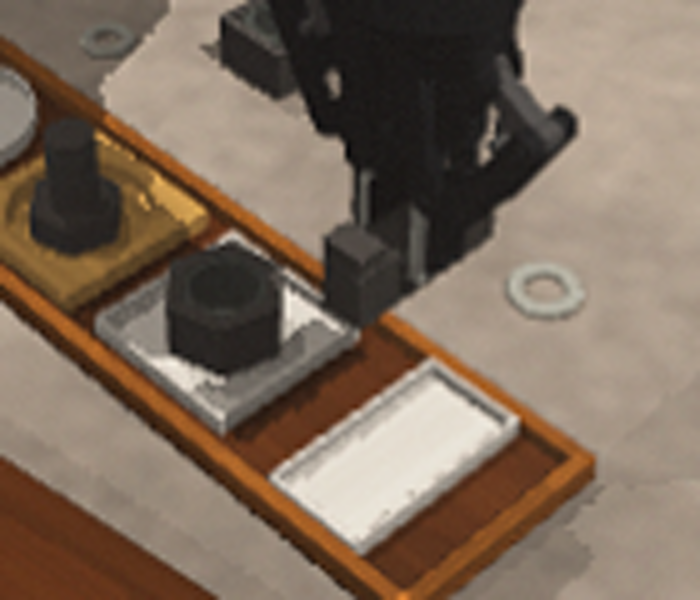

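```bash
python3 -m handwheel '[[[0.04,0.001,0.001],0],[[0.08,0.001,0.001],0],[[0.095,0.001,0.001],0],[[0.1,0.001,0.001],0],[[0.103,0.001,0.001],0],[[0.104,0.001,0.001],0],[[0.104,0.001,0.001],0]]'; python3 go.py .6527 .155 .0175 81.8; python3 -m handwheel '[[[0.001,0,0],0],[[0.002,0,0],0],[[0.002,0,0],0]]'; python3 go.py .6527 .155 .017
```

```text
time: 18.8
tool_pos: [0.654, 0.1559, 0.0224]
orientation: [0.709, 0.049, 0.702, -0.051]
contact_force: [0.3, -0.2, -4.5]
gripper_width: 0.0183
t 18.8 tcp [0.654  0.1559 0.0224] jaw 81.86 F [ 0.3 -0.2 -4.5] w 0.0183 q1,q6 [0.24 0.38] toolx [ 0.011 -0.003 -1.   ]
shift mm [ 4.9 -1.1 -1.2]
turn 0.1 or -179.9
time: 19.1
tool_pos: [0.6542, 0.1559, 0.0208]
orientation: [0.709, 0.049, 0.701, -0.051]
contact_force: [0.0, 0.2, -4.5]
gripper_width: 0.0178
t 19.1 tcp [0.6542 0.1559 0.0208] jaw 81.86 F [ 0.   0.2 -4.5] w 0.0178 q1,q6 [0.24 0.38] toolx [ 0.011 -0.003 -1.   ]
shift mm [ 3.8 -1.1 -1.4]
```

```bash
python3 -m handwheel '[[[0.0015,-0.001,-0.001],0],[[0.003,-0.001,-0.001],0],[[0.003,-0.001,-0.001],0]]'; python3 go.py .6527 .155 .017; python3 -m handwheel '[[[0.001,0,0],0],[[0.0015,0,0],0],[[0.0015,0,0],0]]'; python3 go.py .6527 .155 .017
```

```text
time: 19.4
tool_pos: [0.6527, 0.1549, 0.0174]
orientation: [0.709, 0.049, 0.702, -0.051]
contact_force: [0.3, -0.3, -3.8]
gripper_width: 0.0187
t 19.4 tcp [0.6527 0.1549 0.0174] jaw 81.85 F [ 0.3 -0.3 -3.8] w 0.0187 q1,q6 [0.24 0.38] toolx [ 0.01  -0.003 -1.   ]
shift mm [ 0.4  0.1 -0.1]
time: 19.7
tool_pos: [0.6529, 0.155, 0.0171]
orientation: [0.709, 0.049, 0.701, -0.051]
contact_force: [-3.4, -1.2, 5.6]
gripper_width: 0.0182
t 19.7 tcp [0.6529 0.155  0.0171] jaw 81.85 F [-3.4 -1.2  5.6] w 0.0182 q1,q6 [0.24 0.38] toolx [ 0.011 -0.003 -1.   ]
shift mm [ 0.1  0.  -0.3]
```

Contact at the expected height. I'll release, lift, and head for the collar.

```bash
python3 -m handwheel '[[[0,0,0],0],[[0,0,0],0],[[0,0,0],0],[[0,0,0],0]]' 0.04 && python3 -m handwheel '[[[-0.03,0,0],0],[[-0.07,0,0],0],[[-0.11,0,0],0],[[-0.13,0,0],0],[[-0.13,0,0],0]]' 0.0854; python3 go.py .4155 .359 .14 81.8
```

```text
time: 20.1
tool_pos: [0.6531, 0.155, 0.0169]
orientation: [0.709, 0.049, 0.701, -0.051]
contact_force: [0.0, 0.0, 0.5]
gripper_width: 0.0399
time: 20.6
tool_pos: [0.6544, 0.1561, 0.1519]
orientation: [0.712, 0.05, 0.698, -0.05]
contact_force: [0.6, -0.6, 0.0]
gripper_width: 0.0851
t 20.6 tcp [0.6544 0.1561 0.1519] jaw 81.86 F [ 0.6 -0.6  0. ] w 0.0851 q1,q6 [0.24 0.38] toolx [ 0.02  -0.001 -1.   ]
shift mm [   6.8  167.  -265.4]
turn 0.1 or -179.9
```

```bash
python3 -m handwheel '[[[0.007,0.167,-0.265],82],[[0.007,0.167,-0.265],82],[[0.007,0.167,-0.265],82],[[0.007,0.167,-0.265],82],[[0.007,0.167,-0.265],82],[[0.007,0.167,-0.265],82],[[0.007,0.167,-0.265],82],[[0.007,0.167,-0.265],82],[[0.007,0.167,-0.265],82],[[0.007,0.167,-0.265],82]]'; python3 go.py .4155 .359 .007
python3 - <<'E'
from h import *
d=get_image("scene");x,y=420,240
cv2.imwrite("pics/r3.png",cv2.resize(d["img"][y-75:y+75,x-120:x+110],None,fx=3.4,fy=3.4,interpolation=cv2.INTER_CUBIC)[:,:,::-1])
E
```

```text
time: 21.6
tool_pos: [0.4148, 0.3587, 0.1382]
orientation: [0.504, 0.506, 0.493, -0.498]
contact_force: [0.7, -0.2, 0.3]
gripper_width: 0.0854
t 21.6 tcp [0.4148 0.3587 0.1382] jaw -0.38 F [ 0.7 -0.2  0.3] w 0.0854 q1,q6 [0.72 2.3 ] toolx [ 0.019 -0.003 -1.   ]
shift mm [131.2  -1.8  -0.6]
```

View pics/r3.png

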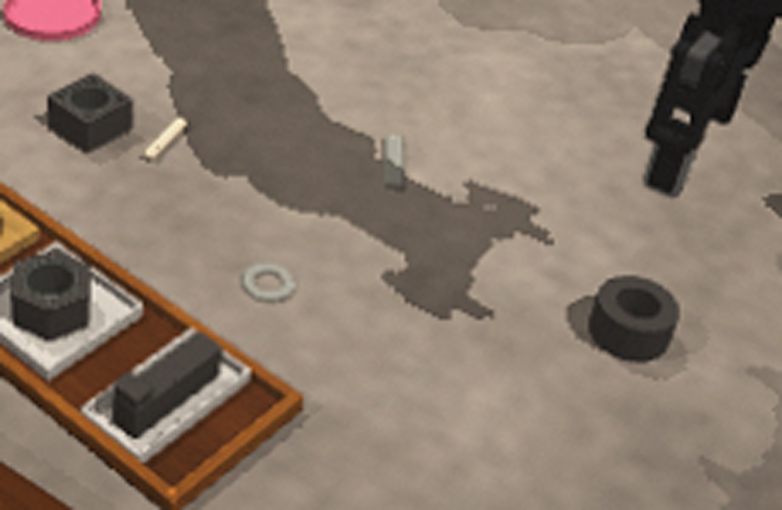

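The key lies flat in the trough. Now down on the collar.

```bash
python3 -m handwheel '[[[0.04,-0.002,-0.001],0],[[0.08,-0.002,-0.001],0],[[0.11,-0.002,-0.001],0],[[0.125,-0.002,-0.001],0],[[0.131,-0.002,-0.001],0],[[0.131,-0.002,-0.001],0],[[0.131,-0.002,-0.001],0]]'; python3 go.py .4155 .359 .007; python3 -m handwheel '[[[0,0,0],0],[[0,0,0],0],[[0,0,0],0],[[0,0,0],0],[[0,0,0],0],[[0,0,0],0],[[0,0,0],0]]' 0.03 70; python3 go.py;  python3 - <<'E'
from h import *
d=get_image("scene");x,y=480,245
cv2.imwrite("pics/g4.png",cv2.resize(d["img"][y-50:y+50,x-60:x+60],None,fx=5,fy=5,interpolation=cv2.INTER_CUBIC)[:,:,::-1])
E
```

```text
time: 22.35
tool_pos: [0.4159, 0.3597, 0.0078]
orientation: [0.503, 0.507, 0.492, -0.498]
contact_force: [0.6, -0.3, -0.5]
gripper_width: 0.0853
t 22.35 tcp [0.4159 0.3597 0.0078] jaw -0.5 F [ 0.6 -0.3 -0.5] w 0.0853 q1,q6 [0.72 2.3 ] toolx [ 0.019 -0.002 -1.   ]
shift mm [ 0.8 -0.4  0.7]
time: 23.05
tool_pos: [0.4165, 0.3604, 0.0097]
orientation: [0.503, 0.507, 0.493, -0.497]
contact_force: [-1.9, -0.2, 6.5]
gripper_width: 0.0498
t 23.05 tcp [0.4165 0.3604 0.0097] jaw -0.49 F [-1.9 -0.2  6.5] w 0.0498 q1,q6 [0.72 2.3 ] toolx [ 0.021 -0.    -1.   ]
```

View pics/g4.png

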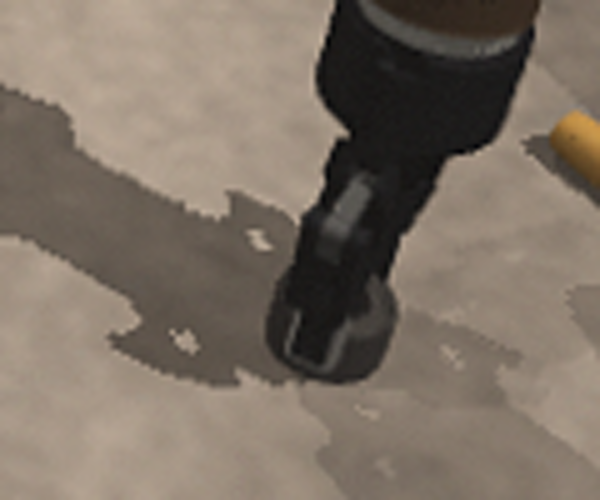

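Gripped at 49.8 mm. I'll lift to 0.15, which clears the standing bolt, and carry it to the round tin.

```bash
python3 -m handwheel '[[[-0.03,0,0],0],[[-0.08,0,0],0],[[-0.13,0,0],0],[[-0.14,0,0],0],[[-0.14,0,0],0]]'; python3 go.py .6081 -.1538 .15 -8.2
```

```text
time: 23.6
tool_pos: [0.4149, 0.3616, 0.1525]
orientation: [0.503, 0.51, 0.492, -0.495]
contact_force: [-0.6, -0.4, -2.6]
gripper_width: 0.0501
t 23.6 tcp [0.4149 0.3616 0.1525] jaw -0.49 F [-0.6 -0.4 -2.6] w 0.0501 q1,q6 [0.72 2.3 ] toolx [ 0.026  0.004 -1.   ]
shift mm [  5.4 197.5 513.7]
turn 7.7 or -172.3
```

```bash
python3 -m handwheel '[[[0.005,0.197,0.514],7.7],[[0.005,0.197,0.514],7.7],[[0.005,0.197,0.514],7.7],[[0.005,0.197,0.514],7.7],[[0.005,0.197,0.514],7.7],[[0.005,0.197,0.514],7.7],[[0.005,0.197,0.514],7.7],[[0.005,0.197,0.514],7.7],[[0.005,0.197,0.514],7.7],[[0.005,0.197,0.514],7.7]]'; python3 -m handwheel '[[[0,0,0.05],0],[[0,0,0.051],0],[[0,0,0.051],0]]'; python3 go.py .6081 -.1538 .13 -8.2
```

```text
time: 24.6
tool_pos: [0.5885, -0.1092, 0.1471]
orientation: [0.466, 0.541, 0.46, -0.528]
contact_force: [1.0, 1.3, -1.9]
gripper_width: 0.05
time: 24.9
tool_pos: [0.579, -0.1608, 0.1433]
orientation: [0.464, 0.541, 0.461, -0.53]
contact_force: [-0.4, -0.2, -2.3]
gripper_width: 0.0497
t 24.9 tcp [ 0.579  -0.1608  0.1433] jaw -8.4 F [-0.4 -0.2 -2.3] w 0.0497 q1,q6 [-0.28  1.44] toolx [ 0.015  0.007 -1.   ]
shift mm [ 13.8  27.6 -11.1]
turn -0.2 or 179.8
```

```bash
python3 -m handwheel '[[[0.014,0.028,-0.011],0],[[0.014,0.028,-0.011],0],[[0.014,0.028,-0.011],0],[[0.014,0.028,-0.011],0]]'; python3 go.py .6081 -.1538 .0165 -8.2;  python3 - <<'E'
from h import *
d=get_image("scene");x,y=275,205
cv2.imwrite("pics/p4.png",cv2.resize(d["img"][y-60:y+60,x-70:x+70],None,fx=5,fy=5,interpolation=cv2.INTER_CUBIC)[:,:,::-1])
E
```

```text
time: 25.3
tool_pos: [0.6079, -0.1525, 0.1294]
orientation: [0.464, 0.54, 0.462, -0.529]
contact_force: [-0.3, 0.2, -1.5]
gripper_width: 0.0502
t 25.3 tcp [ 0.6079 -0.1525  0.1294] jaw -8.29 F [-0.3  0.2 -1.5] w 0.0502 q1,q6 [-0.25  1.46] toolx [ 0.013  0.008 -1.   ]
shift mm [112.9  -0.9   2.3]
turn -0.1 or 179.9
```

View pics/p4.png

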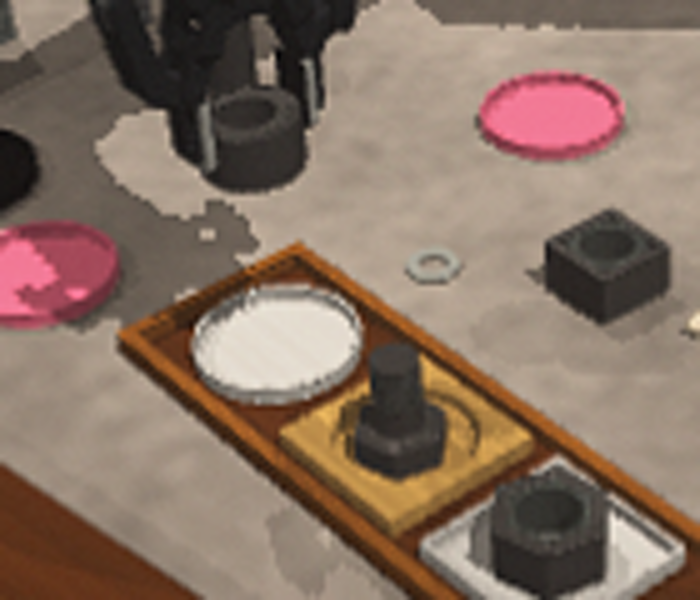

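```bash
python3 -m handwheel '[[[0.04,-0.001,0.002],0],[[0.08,-0.001,0.002],0],[[0.098,-0.001,0.002],0],[[0.104,-0.001,0.002],0],[[0.107,-0.001,0.002],0],[[0.107,-0.001,0.002],0],[[0.107,-0.001,0.002],0]]'; python3 go.py .6081 -.1538 .0165; python3 -m handwheel '[[[0.0015,-0.001,0],0],[[0.003,-0.001,0],0],[[0.003,-0.001,0],0]]'; python3 go.py .6081 -.1538 .0165
```

```text
time: 26.05
tool_pos: [0.6097, -0.1542, 0.0249]
orientation: [0.465, 0.541, 0.46, -0.529]
contact_force: [0.4, 0.4, -1.2]
gripper_width: 0.0499
t 26.05 tcp [ 0.6097 -0.1542  0.0249] jaw -8.32 F [ 0.4  0.4 -1.2] w 0.0499 q1,q6 [-0.25  1.46] toolx [ 0.018  0.006 -1.   ]
shift mm [ 8.4 -1.8 -0.1]
time: 26.35
tool_pos: [0.6089, -0.1541, 0.0223]
orientation: [0.465, 0.541, 0.46, -0.529]
contact_force: [-0.6, -0.4, -2.9]
gripper_width: 0.0498
t 26.35 tcp [ 0.6089 -0.1541  0.0223] jaw -8.32 F [-0.6 -0.4 -2.9] w 0.0498 q1,q6 [-0.25  1.46] toolx [ 0.018  0.006 -1.   ]
shift mm [ 5.7 -1.  -0.2]
```

```bash
python3 -m handwheel '[[[0.0015,-0.001,0],0],[[0.003,-0.001,0],0],[[0.0045,-0.001,0],0],[[0.0045,-0.001,0],0]]'; python3 go.py .6081 -.1538 .0165; python3 -m handwheel '[[[0.001,0,0],0],[[0.0015,0,0],0],[[0.0015,0,0],0]]'; python3 go.py .6081 -.1538 .0165
```

```text
time: 26.75
tool_pos: [0.6077, -0.1539, 0.0172]
orientation: [0.465, 0.541, 0.46, -0.529]
contact_force: [-1.6, -0.2, -1.9]
gripper_width: 0.0502
t 26.75 tcp [ 0.6077 -0.1539  0.0172] jaw -8.32 F [-1.6 -0.2 -1.9] w 0.0502 q1,q6 [-0.25  1.46] toolx [ 0.018  0.006 -1.   ]
shift mm [ 0.7  0.4 -0.2]
time: 27.05
tool_pos: [0.6079, -0.1538, 0.0168]
orientation: [0.465, 0.541, 0.46, -0.528]
contact_force: [-2.3, -0.1, 5.1]
gripper_width: 0.05
t 27.05 tcp [ 0.6079 -0.1538  0.0168] jaw -8.31 F [-2.3 -0.1  5.1] w 0.05 q1,q6 [-0.25  1.46] toolx [ 0.018  0.007 -1.   ]
shift mm [0.3 0.2 0. ]
```

```bash
python3 -m handwheel '[[[0,0,0],0],[[0,0,0],0],[[0,0,0],0],[[0,0,0],0]]' 0.064 && python3 -m handwheel '[[[-0.03,0,0],0],[[-0.07,0,0],0],[[-0.12,0,0],0],[[-0.17,0,0],0],[[-0.2,0,0],0],[[-0.2,0,0],0]]'; python3 go.py .22 -.42 .23
```

```text
time: 27.45
tool_pos: [0.608, -0.1538, 0.0167]
orientation: [0.465, 0.541, 0.46, -0.528]
contact_force: [0.1, -0.0, -0.3]
gripper_width: 0.064
time: 28.05
tool_pos: [0.6074, -0.156, 0.2234]
orientation: [0.468, 0.544, 0.456, -0.526]
contact_force: [0.8, -1.1, 0.8]
gripper_width: 0.0645
t 28.05 tcp [ 0.6074 -0.156   0.2234] jaw -8.32 F [ 0.8 -1.1  0.8] w 0.0645 q1,q6 [-0.26  1.46] toolx [ 0.03   0.003 -1.   ]
shift mm [ -19.1 -344.8  317.1]
```

```bash
python3 -m handwheel '[[[-0.019,-0.345,0.317],0],[[-0.019,-0.345,0.317],0],[[-0.019,-0.345,0.317],0],[[-0.019,-0.345,0.317],0],[[-0.019,-0.345,0.317],0],[[-0.019,-0.345,0.317],0],[[-0.019,-0.345,0.317],0],[[-0.019,-0.345,0.317],0],[[-0.019,-0.345,0.317],0],[[-0.019,-0.345,0.317],0]]'; python3 go.py
python3 - <<'E'
from h import *
from fit import sil,M,place
import pickle
slots,q=pickle.load(open("tray.pkl","rb")); res=pickle.load(open("res.pkl","rb"))
P={"hex_nut_mid":(*slots["square_tin"],.7,.007),"collar_mid":(*slots["round_tin"],0,.007),"drive_key_mid":(*slots["trough"],q[2],.007),"hex_bolt_mid":(*slots["wood_block"],0,.007),"square_nut_mid":(*res["square_nut_mid"],0),"dowel_mid":(*res["dowel_mid"],0)}
cr=[]
for n,(x0,y0,w,h) in {"top":(210,120,260,120),"scene":(230,140,160,160)}.items():
    d=get_image(n)
    for l,p in P.items():
        r=cut_out(d,l)
        u=proj(d,np.vstack([place(m,*p[:3])+[0,0,p[3]] for m in M[l]]))
        print(n,l,"expect",np.round(np.r_[u.min(0),u.max(0)]).astype(int),[(round(x["score"],2),[int(v) for v in x["rect"]]) for x in r[:3]])
    a=cv2.resize(d["img"][y0:y0+h,x0:x0+w,::-1],None,fx=600/h if n=="scene" else 3,fy=600/h if n=="scene" else 3,interpolation=cv2.INTER_CUBIC);cv2.imwrite(f"pics/f_{n}.png",np.clip(a*1.4,0,255))
E
```

```text
time: 29.05
tool_pos: [0.2162, -0.4215, 0.2291]
orientation: [0.467, 0.544, 0.455, -0.528]
contact_force: [0.8, 1.4, 0.1]
gripper_width: 0.0641
t 29.05 tcp [ 0.2162 -0.4215  0.2291] jaw -8.61 F [0.8 1.4 0.1] w 0.0641 q1,q6 [-1.11  0.61] toolx [ 0.029  0.003 -1.   ]
top hex_nut_mid expect [276 140 297 164] [(0.89, [277, 142, 295, 162])]
top collar_mid expect [354 151 375 174] [(0.83, [354, 151, 374, 173])]
top drive_key_mid expect [241 130 255 162] [(0.62, [241, 130, 259, 163])]
top hex_bolt_mid expect [316 148 334 166] []
top square_nut_mid expect [317 208 340 232] [(0.5, [320, 209, 338, 230])]
top dowel_mid expect [440 218 459 232] [(0.58, [439, 219, 458, 234])]
scene hex_nut_mid expect [301 239 328 265] [(0.62, [303, 236, 329, 266])]
scene collar_mid expect [249 199 270 221] [(0.69, [245, 202, 269, 222]), (0.55, [317, 185, 341, 209]), (0.34, [274, 215, 293, 238])]
scene drive_key_mid expect [332 262 365 295] [(0.68, [334, 262, 363, 291])]
scene hex_bolt_mid expect [276 213 295 241] [(0.59, [275, 214, 292, 238])]
scene square_nut_mid expect [313 186 339 210] [(0.69, [243, 145, 255, 167]), (0.66, [316, 188, 340, 207]), (0.38, [302, 238, 326, 267])]
scene dowel_mid expect [245 145 257 166] [][ WARN:0@2.823] global loadsave.cpp:1063 imwrite_ Unsupported depth image for selected encoder is fallbacked to CV_8U.
```

View pics/f_top.png

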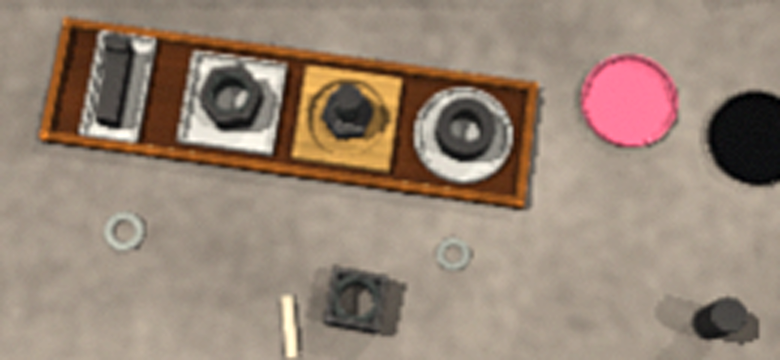

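View pics/f_scene.png

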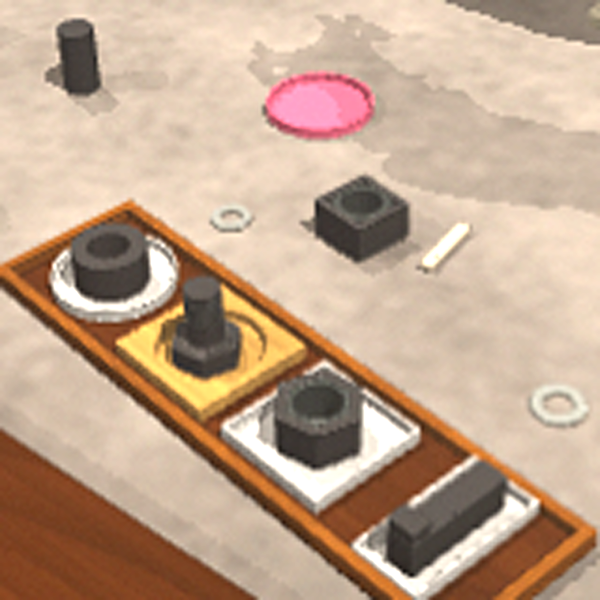

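Both views show all four pieces seated, with outlines within about 4 px of the target poses. The square nut (329,220 top) and dowel (449,226 top) have not moved, and the arm is clear. I'll hand in.

```bash
python3 -c "
from workcell import *
print(job_done())"
```

```text
the job is handed in; nothing more can be done
None
```

I placed all four fittings and handed the job in at about 29 s of the 99 s allowed. `job_done()` gives no verdict, so the result below rests on my own checks.

**Placed:** the hex nut is in the square tin, the bolt stands on its head in the block pocket, the key is in the trough and the collar is in the round tin. I lowered each one until the force reading showed contact with the floor, then released it.

**Last checks:**
- **Position:** in both cameras the placed pieces sit upright, mostly within 1 to 3 px (about 2.6 mm per px) of the outlines expected at the slot centres. The worst single edge was 4 px.
- **Look-alikes:** the square nut and dowel were found where they started, within about 3 px.
- **Arm:** it is parked clear of everything.

**Misses and disagreements:**
- **Detector:** it missed the bolt in the last top view and the dowel in the last scene view. I saw both in the pictures, and the other camera found each one. Its best scene match for the square nut was actually the dowel; its second match was the nut in its place.
- **Tool tilt:** the tool drifted to about 0.03 rad by the end, but every piece settled flat.

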